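# Lock the roller's axle pin with its hairpin clip

### The job

The axle pin of the roller bracket is missing its hairpin clip. Take the clip with the yellow tab from the rack and push its straight leg down through the cross hole in the end of the pin until the sprung bow has snapped round the shank, then let go of it. Leave the small clip with the blue tab in the rack.

Things in the scene. Friction and masses are not known exactly. Their poses are not given: they have to be found in the camera images.
- yellow_clip: Clip hanging upright in a rack slot (lift 115 mm to clear). Origin on its 8 mm straight leg, at shank-centre height once home; z up; leg runs z -50 (tip tapered over 10 mm) to +50 mm. Sprung bow at +y, in the y-z plane: throat at z -18, foot at y 26, z -41. Yellow tab, 20 (x) by 36 (y) mm, centred on z, from z 50 (resting on the rack top) to 90: grip it at about z 76. 90 g.
- clip_spring (a joint): Opening of the yellow clip's sprung bow, rad: 0 = relaxed; it opens to between 0.1 and 0.35 while forced over the shank, stays somewhat open while the clip is held at home with its leg mid-hole, and closes below 0.1 when let go (the clip then shifts about 5 mm sideways). Spring 1.5 N m/rad; pushing the clip on takes about 10 N.
- pin_hole (a point): Centre of the cross hole in the fixed 44 mm axle pin, 90 mm above the bench. Pin level along x, free end 36 mm off at -x; z up. Hole 18 mm square, right through, mouth on top widened to 36 (x) by 28 (y) mm. Red cheek and washer from x +32; bracket tops out 125 mm above the bench. Clip goes in from above, its x along the pin, either way round; home when its origin is here.
- blue_clip: Smaller hairpin clip with a blue tab (20 x 30 x 30 mm), hanging in the other slot of the same rack, 100 mm from the yellow one; which slot holds which varies. It is for another pin: leave it. Origin on its leg, 50 mm below the underside of its tab; z up.
There are look-alikes about, which are no part of the job. What is shaped like the yellow_clip but turquoise is not meant.

How it is judged:
By the outcome, as a careful person would: the job done as asked, in the order asked, and still so for the second after the job is handed in, with the robot touching nothing.
It also fails if it takes over 43 s, if anything falls off the work surface, if the arm or the gripper's body presses on something with over 40 N, if the wrist force passes 120 N, or if a joint passes its speed limit or range.

### The arm

A 6-joint arm with a two-finger parallel gripper is mounted at the origin on a cart in front of the work surface, level with it; the furniture and walls round the work are solid. World frame = base frame: x ahead of the robot, y to its left, z up, the work surface at z = 0. Lengths are in mm, angles in rad, forces in N, time in s.
With the tool pointing down it reaches from about 300 to 775 mm from the base axis. Payload 14.6 kg.
Tool frame: the origin (TCP) lies on the centre line of the jaws, within the pads' length; the fingertips stand 11 mm ahead of it and the grasp point (between the pads) lies 8 mm behind it; x points along the fingers, y is the direction in which the jaws open and shut, and the axes are right-handed (so a half turn about x gives the same grasp; the last joint's range is limited). The gripper opens to 94 mm and grips with 3 to 60 N. Pads are 16 mm wide; open, the fingers measure 119 mm over their backs; the gripper's body (75 mm by 177 mm) begins 78 mm behind the grasp point.
Start: joints at [1.072, 0.3, 1.521, -0, 1.321, -0.067], TCP at [230.175, 499.508, 181.946] pointing down, gripper open.
Joint ranges: [-3.03, 3.03], [-0.79, 2.21], [0.23, 2.52], [-1.04, 4.18], [0, 3.07], [-2.55, 2.55]. Speed limits (rad/s): [2.22, 2.22, 2.57, 3.14, 3.14, 3.14].

### API

Orientations are given as [roll, pitch, yaw] about the fixed x, y, z axes, in that order (R = Rz(yaw) Ry(pitch) Rx(roll)).
In Python, from cell import manip gives the robot as it stands.
- The arm moves only by the shell command python3 -m handwheel 'ROWS' [OPENING] [FORCE]. ROWS is JSON, a list of rows, each a list of 2 entries, a list of its own where there are three numbers: the shift along the tool's x, y, z in mm, then the turn about the tool's x in rad. In form: [[[x, y, z], spin], ...]. A call has exactly 10 rows; each row shifts and turns the commanded pose from where the row before left it, along the tool's axes as they then stand; what a row does not reach is not made up. A row lasts 1/8 s, in which the tool goes at most 62.5 mm and 10.7 degrees, less where a joint would pass 70% of its speed; a pose out of reach is approached as far as the arm can. A call with a gripper value outside its range is refused whole. OPENING is the closure in counts, from 0 (fully open) to 255 (shut), set as the call begins (- or left out, the last holds). The fingers move at their own pace and stop on an object; FORCE is the grip in N (left out, the last holds). Time passes only in rows, so rows that do not move let the fingers close, or fill a call up. It gives the time, the measured TCP pose, the force and the opening at its end, in the units of the state.
- manip.read_state(): the state, without advancing time (a new reading comes with each control period).
- manip.camera(name): name is "scene" or "top"; returns a dict with "pixels" (480x640x3 uint8, red, green, blue), "z_map" (480x640 float32, mm along the optical axis (not along the pixel's ray), 0 where there is no reading), "mtx" (3x3 intrinsics, pixels), "xyz" and "orientation" of the camera in the world. Camera axes: x right, y up, looking along -z (the intrinsics and any distortion apply to the point x, -y, -z); pixel columns grow to the right and rows downward; lengths in mm; the calibration is good to about 2 mm. A picture is of the moment at which its call begins.
- manip.sign_off(): hands the job in, once; it reports no verdict.
Trained networks look in the newest picture that a camera, given by its name, has taken for a name from the list of things; names that differ only in an ending like _2 or _b are one class to them, and where a whole thing is asked for, a point or a joint stands for the part that bears it (a point fixed in the world has none). Each returns a list of dicts, best first, with "confidence" (0 to 1); they miss things now and then, are a little off and sometimes report something else, mostly with a low value. They report only what shows in the picture. A call takes as long as a camera call. They do not tell look-alikes from the thing itself.
- manip.cut_out(target, camera): "region" (480x640 bool, what is visible of it) and "centre" ([column, row] in pixels, amid what is visible of it).
The state is a dict: "clock": time; "joints": joint angles; "qd": joint speeds; "effort": joint torques, N m; "eef_pos": TCP position; "eef_rot": TCP orientation; "wrist_force": force on the tool from outside, world axes, zero at the start; "moment": the same for the moment, N m; "finger_gap": finger opening in mm.
Only numpy, scipy, OpenCV 4.12 (cv2) and the standard library are available. Lean on these libraries where they do the work, as an engineer would, in place of code of your own. Each camera call takes 0.05 s, during which the arm holds its last target. There are 200 camera calls.

## Working session

There is one attempt and no reset: what is moved stays moved. The work goes in short steps, Python scripts to look and compute and a shell command to move; the robot and the scene stay as the last step left them, time stands still between calls to the robot, and variables do not carry over. Pictures are saved under pics/ and viewed, about 8 in all and at most 12, crops included, and the job is handed in when it is done.

```bash
mkdir -p pics; cat > h.py <<'E'
import numpy as np, cv2
from cell import manip
from scipy.spatial.transform import Rotation as R
def cam(n):
    c=manip.camera(n); c['R']=np.array(c['orientation'],float); return c
def rot(o):
    o=np.array(o,float)
    return o if o.shape==(3,3) else R.from_euler('xyz',o).as_matrix()
def cloud(c):
    K=np.array(c['mtx']); z=c['z_map']; v,u=np.mgrid[:480,:640]
    P=np.stack([(u-K[0,2])/K[0,0]*z,-(v-K[1,2])/K[1,1]*z,-z],-1)
    W=P@rot(c['orientation']).T+np.array(c['xyz']); W[z==0]=np.nan
    return W
E
python3 - <<'E'
from h import *
for n in('scene','top'):
    c=cam(n); cv2.imwrite(f'pics/{n}0.png',c['pixels'][:,:,::-1]); np.savez(f'{n}0.npz',**{k:c[k] for k in('pixels','z_map','mtx','xyz','orientation')})
    print(n,c['xyz'],c['orientation'],np.array(c['mtx']).tolist(),[k for k in c])
    W=cloud(c)
    for t in('yellow_clip','blue_clip','pin_hole'):
        try:
            for d in manip.cut_out(t,n)[:3]:
                m=d['region']; p=W[m]; print(t,round(d['confidence'],2),np.round(d['centre']),m.sum(),np.nanmedian(p,0).round(),np.nanmax(p[:,2]).round(), c['pixels'][m].mean(0).round())
        except Exception as e: print(t,e)
print(manip.read_state())
E
```

```text
scene [ 135.03384114 -596.79471505  708.23088957] [ 0.89855813  0.00838839 -0.5572521 ] [[522.8491217162587, 0.0, 321.29834527335504], [0.0, 522.8491217162587, 237.63330762104704], [0.0, 0.0, 1.0]] ['pixels', 'z_map', 'mtx', 'xyz', 'orientation', 'R']
yellow_clip 0.75 [309. 220.] 541 [529.  85. 129.] 153.0 [93. 77. 32.]
yellow_clip 0.46 [258. 195.] 207 [544. 354.   9.] 111.0 [ 71. 107.  96.]
blue_clip 0.73 [273. 196.] 255 [502. 178. 131.] 142.0 [39. 48. 81.]
pin_hole 0.91 [427. 303.] 5274 [ 600. -158.   95.] 128.0 [73. 39. 33.]
top [ 397.76182319   52.87879036 1120.99949651] [ 0.14226692 -0.00374469 -1.59850737] [[524.7538904042436, 0.0, 314.64080406993924], [0.0, 524.7538904042436, 247.0604341451208], [0.0, 0.0, 1.0]] ['pixels', 'z_map', 'mtx', 'xyz', 'orientation', 'R']
yellow_clip 0.83 [172. 254.] 676 [551. 352.  15.] 28.0 [43. 93. 90.]
yellow_clip 0.78 [291. 252.] 263 [531.  92. 149.] 154.0 [117. 110.  50.]
blue_clip 0.68 [238. 266.] 151 [503. 187. 140.] 145.0 [ 32.  58. 109.]
pin_hole 0.75 [397. 214.] 3698 [ 610. -125.  104.] 129.0 [76. 44. 42.]
pin_hole 0.72 [291. 252.] 228 [531.  92. 150.] 154.0 [118. 112.  45.]
{'clock': 0.4, 'joints': array([ 1.07239198e+00,  3.00006848e-01,  1.52104844e+00,  2.77261120e-06,
        1.32071322e+00, -6.65760219e-02]), 'qd': array([ 0.0003083 , -0.00033288, -0.00013175,  0.00083462, -0.00233209,
        0.00116186]), 'effort': array([ 1.36351478e-04, -5.31180918e+01, -3.52609456e+01,  7.08195101e-02,
        2.18307367e-02, -7.33936133e-06]), 'eef_pos': array([230.16365374, 499.48101124, 181.86643637]), 'eef_rot': array([-1.65264612,  1.57062045, -2.08447513]), 'wrist_force': array([-0.14697522, -0.96398925, -0.1751553 ]), 'moment': array([-0.05944452, -0.0117012 ,  0.01355877]), 'finger_gap': 93.67702993698585}
```

```bash
python3 - <<'E'
import cv2
a=cv2.imread('pics/top0.png');cv2.imwrite('pics/t1.png',cv2.resize(a[140:340,180:480],None,fx=2.6,fy=2.6,interpolation=cv2.INTER_CUBIC))
a=cv2.imread('pics/scene0.png');cv2.imwrite('pics/s1.png',cv2.resize(a[150:380,230:530],None,fx=2.6,fy=2.6,interpolation=cv2.INTER_CUBIC))
E
```

```text
(no output)
```

View pics/t1.png

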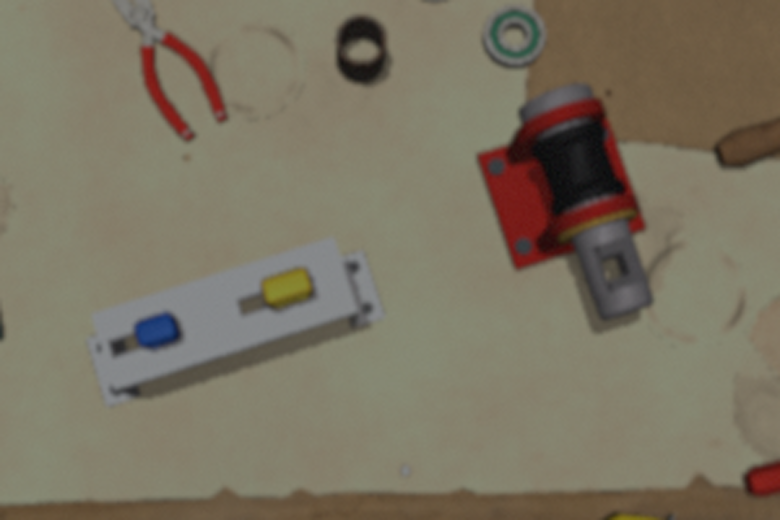

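View pics/s1.png

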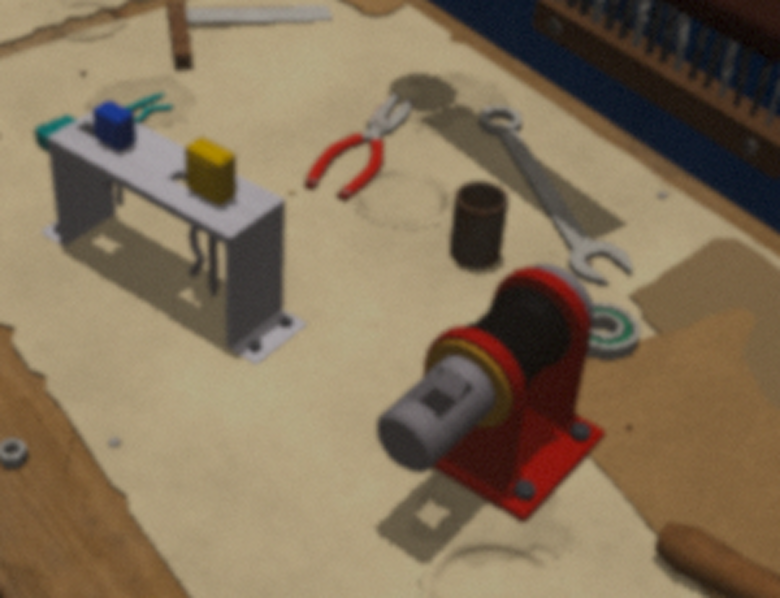

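```bash
cat > meas.py <<'E'
from h import *
import sys
Ws={}
for n in('top','scene'):
    c=dict(np.load(n+'0.npz')); W=cloud(c); Ws[n]=W
    h=cv2.cvtColor(c['pixels'],cv2.COLOR_RGB2HSV)
    m=cv2.inRange(h,(20,120,60),(36,255,255))>0
    for nm,mm in(('yel',m),('blue',cv2.inRange(h,(105,120,50),(130,255,255))>0)):
        q=W[mm&(W[...,2]>100)&(W[...,2]<175)]; q=q[np.hypot(q[:,0]-515,q[:,1]-135)<110]
        top=q[q[:,2]>np.percentile(q[:,2],97)-5]
        r=cv2.minAreaRect(top[:,:2].astype(np.float32)); print(n,nm,len(q),len(top),'z',np.median(top[:,2]).round(1),'mean',top.mean(0).round(1),r)
    # rack top
    g=(h[...,1]<70)&(W[...,2]>95)&(W[...,2]<135)&(np.hypot(W[...,0]-515,W[...,1]-135)<140)
    q=W[g]; zt=np.median(q[:,2]); q=q[abs(q[:,2]-zt)<4]; print(n,'rack',len(q),zt,cv2.minAreaRect(q[:,:2].astype(np.float32)))
    # pin: grey pts
    d=np.hypot(W[...,0]-545,W[...,1]+180)
    g=(h[...,1]<90)&(W[...,2]>85)&(W[...,2]<125)&(d<90)
    q=W[g]; print(n,'pin',len(q),q[:,2].max(),cv2.minAreaRect(q[:,:2].astype(np.float32)),q.mean(0).round(1))
    s=slice(225,265) if n=='top' else slice(290,325); t=slice(395,440) if n=='top' else slice(375,425)
    np.save(n+'pin.npy',q)
c=dict(np.load('top0.npz'));W=Ws['top']
print(np.nan_to_num(W[226:262:2,398:434:2,2]).round().astype(int))
E
python3 meas.py
```

```text
top yel 198 140 z 150.9 mean [533.   91.6 151. ] ((532.6746826171875, 91.88619995117188), (18.123239517211914, 33.47411346435547), 15.730025291442871)
top blue 150 115 z 140.9 mean [504.8 187.7 141. ] ((504.58929443359375, 187.54217529296875), (18.992938995361328, 27.56673812866211), 19.996606826782227)
top rack 2385 110.62714054240331 ((518.8739624023438, 140.649658203125), (60.79629898071289, 190.6671142578125), 16.436264038085938)
top pin 1037 123.61536088060336 ((569.05908203125, -153.3900146484375), (115.10575866699219, 61.08034133911133), 20.41731071472168) [ 562.7 -147.1  107.6]
scene yel 367 124 z 149.7 mean [532.3  86.6 149.4] ((532.2705688476562, 88.63452911376953), (18.111400604248047, 37.681297302246094), 15.51235294342041)
scene blue 152 72 z 139.6 mean [503.3 180.7 139.5] ((502.6269226074219, 181.145751953125), (18.040618896484375, 25.617956161499023), 29.114299774169922)
scene rack 1396 109.84313354908204 ((518.931396484375, 137.35964965820312), (63.71778869628906, 192.36216735839844), 16.560503005981445)
scene pin 1301 121.44075908163586 ((568.2313842773438, -150.6273
[... 746 characters left out ...]
105 108 102   5   5   6]
 [  3   2   2  95 100 106 107   0   5   4  75  92 101 106 104   4   3   0]
 [  2   4   6   6  93 103 104 103   5   7   3  98 103 102 107   1   3   5]
 [  2   5   2  -1  98  98 107 107 101 105 105 109 108 105 106 102   6   3]
 [  6   0   3  -1  93 100 106 106 104 108 112 114 111 111 108 105   4   2]
 [  5   4   2   6   5  99  98 108 100 109 112 115 111 112 110 109   0   4]
 [  4   4   2   6   0  98 100 106 105 112 113 110 112 110 111 108 103   8]
 [ -2   6   2   4   0  91 100 103 105 108 109 108 108 113 109 109 105   2]
 [  4   2   1   3   2   4  97 101 109 106 110 112 109 111 109  95   5   0]
 [  5   7   4   6   6   4  94 102 103 106 107 110  93   6   7   7   4   4]]
```

```bash
cat > pin.py <<'E'
from h import *
from scipy.optimize import least_squares
for n,tag in(('top','0'),('scene','0')):
    c=dict(np.load(n+tag+'.npz')); W=cloud(c)
    h=cv2.cvtColor(c['pixels'],cv2.COLOR_RGB2HSV)
    p0=np.array([567-20,-150.]); yaw=.29
    for it in range(4):
        f=lambda: np.array([np.cos(yaw),np.sin(yaw)])
        a=f(); b=np.array([-a[1],a[0]])
        D=W[...,:2]-p0; s=D@a; t=D@b
        g=(h[...,1]<110)&(W[...,2]>70)&(W[...,2]<118)&(abs(t)<30)&(s>-60)&(s<28)
        if it==0: g&=(s<10)
        gi=cv2.erode(g.astype(np.uint8),np.ones((3,3)))>0
        gi&=~((abs(s)<20)&(abs(t)<16))if it>1 else gi
        gi&=(s>-33)
        q=W[gi]
        def r(v):
            a=np.array([np.cos(v[1]),np.sin(v[1])]); tt=(q[:,:2]-p0)@np.array([-a[1],a[0]])-v[0]
            return np.hypot(tt,q[:,2]-v[2])-22
        o=least_squares(r,[0,yaw,90],loss='soft_l1',f_scale=2)
        yaw=o.x[1]; a=f(); b=np.array([-a[1],a[0]]); p0=p0+b*o.x[0]
        D=W[...,:2]-p0; s=D@a; t=D@b
        e=(h[...,1]<110)&(W[...,2]>72)&(W[...,2]<116)&(abs(t)<14)&(s<0)&(s>-70)
        end=np.percentile(s[e],3) if n=='top' else np.median(s[e&(W[...,2]<100)&(s<-20)])
        p0=p0+a*(end+36)
        thr=(W[...,2]<60)&(abs(t)<12)&(abs(s)<20)
        print(n,p0.round(1),round(yaw,3),o.x.round(2),len(q),'end shift',round(end+36,1),'rms',np.sqrt(np.median(o.fun**2)).round(2))
    K=c['mtx']; Rr=rot(c['orientation'])
    def proj(P):
        q=(P-c['xyz'])@Rr; return np.stack([K[0,0]*q[:,0]/-q[:,2]+K[0,2],-K[1,1]*q[:,1]/-q[:,2]+K[1,2]],-1)
    im=cv2.resize(c['pixels'][:,:,::-1],None,fx=5,fy=5,interpolation=cv2.INTER_CUBIC)
    def poly(L,col):
        P=np.array([[*(p0+a*x+b*y),z] for x,y,z in L]); u=(proj(P)+.5)*5
        cv2.polylines(im,[u.astype(np.int32)],True,col,1)
    zz=90+np.sqrt(22**2-14**2)
    poly([(18*i,14*j,zz) for i,j in((1,1),(1,-1),(-1,-1),(-1,1))],(0,255,0))
    poly([(9*i,9*j,100) for i,j in((1,1),(1,-1),(-1,-1),(-1,1))],(0,255,255))
    poly([(-36,22*np.cos(k),90+22*np.sin(k)) for k in np.linspace(0,6.28,30)],(255,0,255))
    poly([(9*i,9*j,70) for i,j in((1,1),(1,-1),(-1,-1),(-1,1))],(255,255,0))
    u=(proj(np.array([[*p0,100.]]))[0]*5).astype(int); cv2.imwrite(f'pics/pin_{n}.png',im[u[1]-190:u[1]+190,u[0]-190:u[0]+190])
cv2.imwrite('pics/pin.png',np.hstack([cv2.imread('pics/pin_top.png'),cv2.imread('pics/pin_scene.png')]))
E
python3 pin.py
```

```text
top [ 546.1 -151.4] 0.407 [-0.98  0.41 88.83] 324 end shift -1.4 rms 1.64
top [ 547.3 -153.1] 0.302 [-1.93  0.3  88.74] 508 end shift 0.7 rms 1.7
top [ 547.6 -154.6] 0.28 [-1.56  0.28 90.17] 250 end shift -0.1 rms 0.92
top [ 547.6 -154.5] 0.284 [ 0.12  0.28 90.24] 268 end shift -0.0 rms 0.96
scene [ 549.1 -165.5] -0.068 [-1.534e+01 -7.000e-02  8.816e+01] 402 end shift 3.2 rms 2.39
scene [ 549.  -159.8] 0.171 [ 5.71  0.17 88.01] 780 end shift 0.8 rms 2.1
scene [ 548.4 -157.4] 0.277 [ 2.39  0.28 89.88] 351 end shift 0.1 rms 0.58
scene [ 548.4 -157.3] 0.287 [ 0.1   0.29 90.01] 372 end shift -0.0 rms 0.56
```

View pics/pin.png

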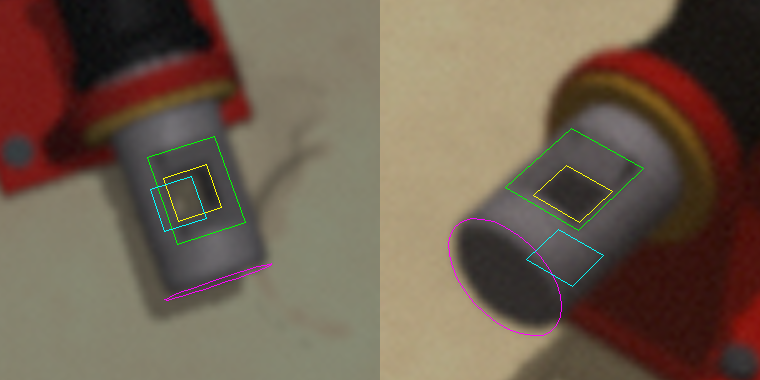

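```bash
cat >> h.py <<'E'
def plan(goal,yaw=0.287):
    s=manip.read_state(); T=rot(s['eef_rot']); p=np.array(s['eef_pos'])
    yd=np.array([-np.sin(yaw),np.cos(yaw),0])
    v=T.T@yd; spin=np.arctan2(v[2],v[1]); spin=(spin+np.pi/2)%np.pi-np.pi/2
    T2=T@R.from_euler('x',spin).as_matrix()
    print('pos',p.round(1),'tool x',T[:,0].round(3),'y',T[:,1].round(3),'spin',spin.round(3),'j6',s['joints'][5].round(2),'clk',s['clock'],'F',np.round(s['wrist_force'],1),'gap',round(s['finger_gap'],1))
    print('shift now-axes',(T.T@(np.array(goal)-p)).round(1),'after spin',(T2.T@(np.array(goal)-p)).round(1))
E
python3 -c "
from h import *
plan([532.5,90.3,200])"
```

```text
pos [230.2 499.5 181.9] tool x [-0. -0. -1.] y [ 0.419  0.908 -0.   ] spin -0.719 j6 -0.07 clk 0.4 F [-0.1 -1.  -0.2] gap 93.7
shift now-axes [ -18.1 -245.1  445.8] after spin [ -18.1 -478.   174.1]
```

```bash
python3 -m handwheel '[[[-9,0,0],-0.18],[[-9,0,0],-0.18],[[0,0,0],-0.18],[[0,0,0],-0.179],[[0,-48,17.4],0],[[0,-48,17.4],0],[[0,-48,17.4],0],[[0,-48,17.4],0],[[0,-48,17.4],0],[[0,-48,17.4],0]]' 0 && python3 -m handwheel '[[[0,-48,17.4],0],[[0,-48,17.4],0],[[0,-48,17.4],0],[[0,-46,17.4],0],[[0,0,0],0],[[0,0,0],0],[[0,0,0],0],[[0,0,0],0],[[0,0,0],0],[[0,0,0],0]]'; python3 -c "
from h import *
plan([532.5,90.3,128])"
```

```text
clock: 1.65
eef_pos: [412.7, 251.4, 200.1]
eef_rot: [0.185, 1.57, 0.473]
wrist_force: [0.1, 0.7, 0.1]
finger_gap: 93.9
clock: 2.9
eef_pos: [532.4, 90.5, 200.0]
eef_rot: [-0.49, 1.571, -0.202]
wrist_force: [-0.9, 0.0, -0.4]
finger_gap: 94.2
pos [532.4  90.5 200. ] tool x [ 0. -0. -1.] y [-0.284  0.959 -0.   ] spin 0.001 j6 -1.76 clk 2.9 F [-0.9  0.  -0.4] gap 94.2
shift now-axes [72.  -0.3  0. ] after spin [72.  -0.3  0. ]
```

```bash
python3 -m handwheel '[[[12,0,0],0],[[12,0,0],0],[[12,0,0],0],[[12,0,0],0],[[12,0,0],0],[[12,0,0],0],[[0,0,0],0],[[0,0,0],0],[[0,0,0],0],[[0,0,0],0]]' 0 40 && python3 -m handwheel '[[[0,0,0],0],[[0,0,0],0],[[0,0,0],0],[[0,0,0],0],[[0,0,0],0],[[0,0,0],0],[[0,0,0],0],[[0,0,0],0],[[0,0,0],0],[[0,0,0],0]]' 255 40
```

```text
clock: 4.15
eef_pos: [532.6, 90.4, 128.3]
eef_rot: [-0.192, 1.57, 0.095]
wrist_force: [-0.7, -0.3, 0.1]
finger_gap: 93.9
clock: 5.4
eef_pos: [532.4, 90.4, 127.9]
eef_rot: [2.93, 1.571, -3.066]
wrist_force: [-0.5, 0.3, 0.5]
finger_gap: 0.5
```

```bash
python3 - <<'E'
from h import *
c=cam('top');d=cam('scene')
a=c['pixels'][200:300,220:360,::-1];b=d['pixels'][170:270,240:380,::-1]
cv2.imwrite('pics/g1.png',np.hstack([cv2.resize(x,(392*1,280)) for x in(a,b)]))
plan([532.5,90.3,128])
E
```

```text
pos [532.5  90.4 127.9] tool x [ 0. -0. -1.] y [-0.283  0.959 -0.   ] spin 0.0 j6 -1.76 clk 5.5 F [-0.3  0.3  0.5] gap 0.5
shift now-axes [-0.1 -0.1  0. ] after spin [-0.1 -0.1  0. ]
```

View pics/g1.png

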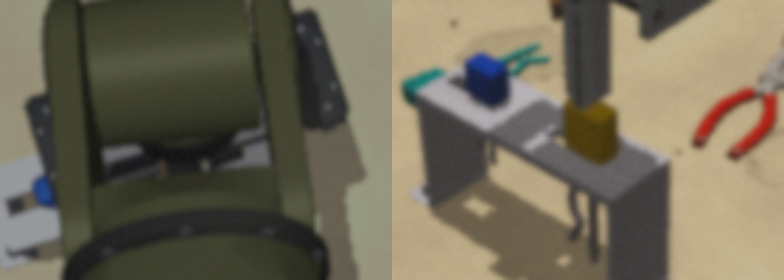

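```bash
python3 - <<'E'
from h import *
d=cam('scene'); W=cloud(d); h=cv2.cvtColor(d['pixels'],cv2.COLOR_RGB2HSV)
# crop px (x,y)/2.8 + offset
for y in range(172,232,3):
    print(y,[tuple(np.nan_to_num(W[y,x]).round().astype(int).tolist()) for x in(304,308,312,316)])
E
```

```text
172 [(523, 90, 228), (524, 78, 234), (531, 76, 233), (540, 78, 229)]
175 [(522, 89, 223), (525, 81, 226), (531, 77, 226), (539, 77, 223)]
178 [(522, 90, 216), (524, 80, 221), (530, 75, 222), (541, 81, 214)]
181 [(523, 91, 209), (525, 80, 214), (531, 77, 214), (541, 80, 209)]
184 [(523, 92, 202), (523, 78, 210), (530, 75, 209), (539, 78, 204)]
187 [(522, 91, 197), (526, 83, 200), (530, 75, 203), (539, 78, 198)]
190 [(523, 92, 189), (525, 81, 195), (529, 75, 197), (540, 79, 191)]
193 [(522, 91, 184), (525, 82, 188), (530, 76, 190), (539, 78, 185)]
196 [(522, 92, 177), (525, 82, 181), (529, 75, 184), (539, 78, 179)]
199 [(521, 91, 171), (524, 81, 176), (529, 76, 177), (539, 79, 172)]
202 [(522, 92, 163), (525, 84, 167), (529, 75, 171), (538, 78, 166)]
205 [(521, 92, 157), (524, 82, 162), (529, 77, 163), (653, 269, 4)]
208 [(524, 97, 147), (524, 82, 155), (535, 86, 149), (540, 81, 150)]
211 [(521, 92, 144), (525, 84, 147), (530, 78, 149), (535, 73, 150)]
214 [(522, 95, 135), (525, 84, 140), (529, 76, 143), (534, 71, 145)]
217 [(524, 98, 125), (525, 85, 133), (529, 77, 137), (534, 71, 138)]
220 [(521, 94, 122), (524, 83, 128), (528, 75, 131), (534, 72, 131)]
223 [(523, 97, 113), (524, 83, 120), (527, 74, 125), (533, 70, 125)]
226 [(520, 92, 110), (526, 88, 109), (527, 75, 117), (534, 71, 117)]
229 [(514, 83, 111), (522, 81, 108), (528, 76, 110), (534, 71, 110)]
```

```bash
python3 -m handwheel '[[[0,0,0],0],[[0,0,0],0],[[0,0,0],0],[[0,0,0],0],[[0,0,0],0],[[0,0,0],0],[[0,0,0],0],[[0,0,0],0],[[0,0,0],0],[[0,0,0],0]]' 0 40; python3 - <<'E'
from h import *
d=cam('scene'); W=cloud(d)
cv2.imwrite('pics/g2.png',cv2.resize(d['pixels'][90:270,220:420,::-1],None,fx=3,fy=3,interpolation=cv2.INTER_CUBIC))
np.save('Wg2.npy',W)
E
```

```text
clock: 6.8
eef_pos: [532.5, 90.4, 127.9]
eef_rot: [2.252, 1.571, 2.539]
wrist_force: [-0.2, -0.6, 0.3]
finger_gap: 93.2
```

View pics/g2.png

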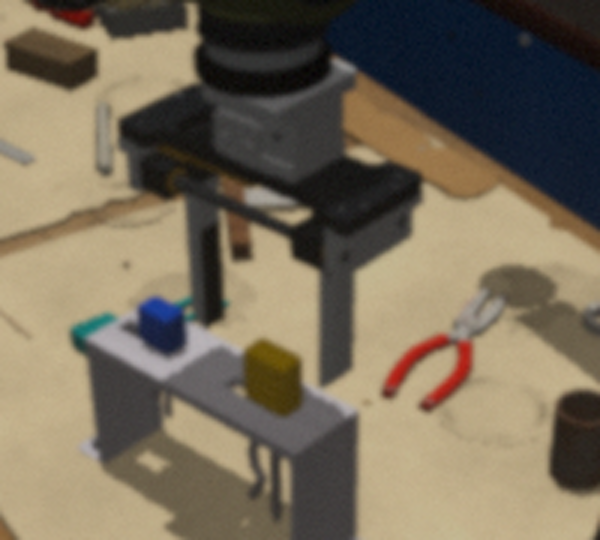

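The picture shows the open fingers (crop 205,320 and 335,382) standing above or behind the rack, with the tab (272,377) between them but lower. I'll check the tip heights by depth.

```bash
python3 - <<'E'
import numpy as np
W=np.load('Wg2.npy')
for x,ys in((331,range(185,222,4)),(288,range(165,204,4)),(310,range(205,230,4))):
    for y in ys: print((x,y),np.nan_to_num(W[y,x]).round())
E
```

```text
(331, 185) [540.  30. 228.]
(331, 189) [541.  31. 219.]
(331, 193) [540.  29. 212.]
(331, 197) [540.  29. 204.]
(331, 201) [541.  31. 194.]
(331, 205) [542.  32. 185.]
(331, 209) [540.  29. 179.]
(331, 213) [541.  30. 169.]
(331, 217) [657. 210.   4.]
(331, 221) [649. 198.   3.]
(288, 165) [516. 136. 222.]
(288, 169) [514. 133. 215.]
(288, 173) [513. 133. 208.]
(288, 177) [513. 133. 199.]
(288, 181) [512. 132. 191.]
(288, 185) [509. 128. 185.]
(288, 189) [512. 135. 172.]
(288, 193) [510. 131. 166.]
(288, 197) [510. 133. 156.]
(288, 201) [534. 180. 110.]
(310, 205) [535.  94. 151.]
(310, 209) [529.  84. 150.]
(310, 213) [527.  80. 144.]
(310, 217) [527.  81. 135.]
(310, 221) [526.  80. 126.]
(310, 225) [526.  81. 116.]
(310, 229) [523.  76. 111.]
```

```bash
python3 -m handwheel '[[[6,0,0],0],[[6,0,0],0],[[6,0,0],0],[[6,0,0],0],[[0,0,0],0],[[0,0,0],0],[[0,0,0],0],[[0,0,0],0],[[0,0,0],0],[[0,0,0],0]]'; cat > tip.py <<'E'
from h import *
d=cam('scene'); W=cloud(d); s=manip.read_state()
T=rot(s['eef_rot']); L=(W-np.array(s['eef_pos']))@T
m=(abs(L[...,2])<14)&(abs(L[...,1])>40)&(abs(L[...,1])<66)&(W[...,2]>114)
for sg in(1,-1):
    q=W[m&(L[...,1]*sg>0)]; print(sg,len(q),np.sort(q[:,2])[[0,3,10,20]].round(1), 'local y',np.percentile(L[m&(L[...,1]*sg>0)][:,1],[5,95]).round(1),'z',np.percentile(L[m&(L[...,1]*sg>0)][:,2],[5,95]).round(1))
print(s['eef_pos'])
cv2.imwrite('pics/tip.png',cv2.resize(d['pixels'][90:270,220:420,::-1],None,fx=3,fy=3,interpolation=cv2.INTER_CUBIC))
E
python3 tip.py
```

```text
clock: 8.1
eef_pos: [532.4, 90.4, 103.9]
eef_rot: [3.014, 1.571, -2.982]
wrist_force: [0.0, 0.6, -0.3]
finger_gap: 93.8
1 643 [126.4 128.1 130.6 133.1] local y [42.  59.6] z [-11.3   9.1]
-1 1414 [129.8 132.6 136.5 139. ] local y [-63.6 -41. ] z [-12.3  11.5]
[532.44717205  90.37130644 103.96945628]
```

Tips stand at about z 128 by the camera while the state says TCP 104: the reported height is about 35 mm low. Trusting the camera, I go 10 mm lower and grip.

```bash
python3 -m handwheel '[[[5,0,0],0],[[5,0,0],0],[[0,0,0],0],[[0,0,0],0],[[0,0,0],0],[[0,0,0],0],[[0,0,0],0],[[0,0,0],0],[[0,0,0],0],[[0,0,0],0]]'; python3 tip.py;  python3 -m handwheel '[[[0,0,0],0],[[0,0,0],0],[[0,0,0],0],[[0,0,0],0],[[0,0,0],0],[[0,0,0],0],[[0,0,0],0],[[0,0,0],0],[[0,0,0],0],[[0,0,0],0]]' 255 40
```

```text
clock: 9.4
eef_pos: [532.5, 90.4, 94.0]
eef_rot: [-0.677, 1.571, -0.39]
wrist_force: [0.6, 0.5, 0.9]
finger_gap: 94.1
1 643 [115.6 118.3 121.1 122.3] local y [41.6 60.6] z [-11.4   9.6]
-1 1410 [116.4 120.8 127.1 129.2] local y [-63.6 -41. ] z [-12.5  11.6]
[532.46610664  90.38368646  93.95844612]
clock: 10.7
eef_pos: [532.5, 90.4, 94.0]
eef_rot: [-0.047, 1.571, 0.24]
wrist_force: [-0.3, 0.7, 0.2]
finger_gap: 35.7
```

```bash
python3 tip.py >/dev/null
```

```text
(no output)
```

View pics/tip.png

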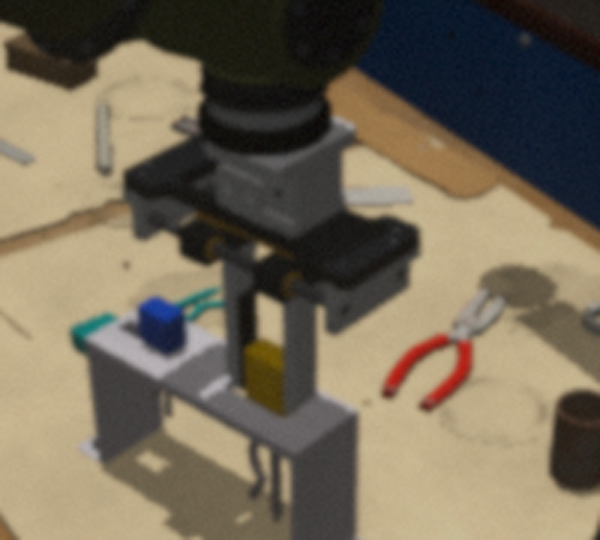

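```bash
python3 -m handwheel '[[[0,0,0],0],[[-10,0,0],0],[[-15,0,0],0],[[-15,0,0],0],[[-15,0,0],0],[[-15,0,0],0],[[-20,0,0],0],[[-20,0,0],0],[[-20,0,0],0],[[0,0,0],0]]' 255 60; python3 -c "
from h import *
s=manip.read_state()['eef_pos']
plan([548,-156,s[2]])"
```

```text
clock: 12.0
eef_pos: [533.0, 90.4, 225.5]
eef_rot: [-0.18, 1.568, 0.107]
wrist_force: [-0.1, -0.8, -2.5]
finger_gap: 35.4
pos [533.   90.4 225.5] tool x [ 0.003  0.    -1.   ] y [-0.283  0.959 -0.   ] spin 0.0 j6 -1.76 clk 12.0 F [-0.1 -0.8 -2.5] gap 35.4
shift now-axes [  -0.  -240.6  -55.4] after spin [  -0.  -240.6  -55.3]
```

```bash
python3 -m handwheel '[[[0,-20,-4.4],0],[[0,-35,-8],0],[[0,-35,-8],0],[[0,-35,-8],0],[[0,-35,-8],0],[[0,-35,-8],0],[[0,-30,-7],0],[[0,-15.6,-4],0],[[0,0,0],0],[[0,0,0],0]]';  python3 - <<'E'
from h import *
plan([548,-156,225])
d=cam('scene'); c=cam('top')
np.savez('s2.npz',**d)
A=cv2.resize(d['pixels'][150:350,320:520,::-1],None,fx=2.9,fy=2.9,interpolation=cv2.INTER_CUBIC)
cv2.imwrite('pics/over.png',A)
E
```

```text
clock: 13.25
eef_pos: [547.5, -155.1, 223.8]
eef_rot: [1.995, 1.57, 2.283]
wrist_force: [-0.3, 0.3, -1.4]
finger_gap: 36.0
pos [ 547.5 -155.1  223.8] tool x [-0.  0. -1.] y [-0.284  0.959  0.   ] spin 0.001 j6 -2.2 clk 13.25 F [-0.3  0.3 -1.4] gap 36.0
shift now-axes [-1.2 -1.   0.2] after spin [-1.2 -1.   0.2]
```

View pics/over.png

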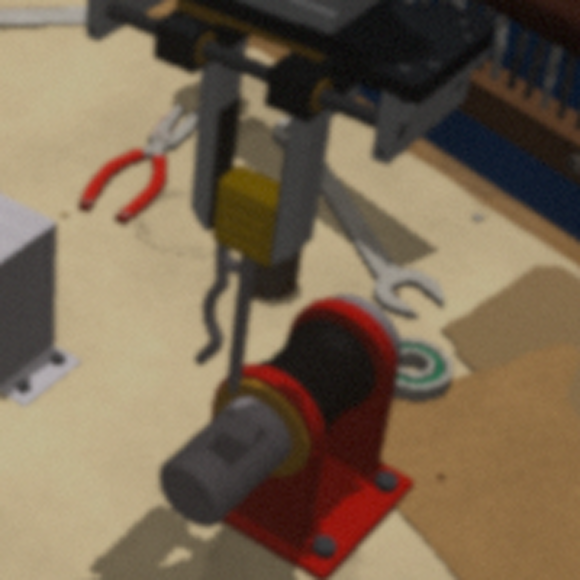

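```bash
cat > leg.py <<'E'
from h import *
import sys
d=dict(np.load(sys.argv[1])); oz=float(sys.argv[2]); K=d['mtx'];Rr=rot(d['orientation'])
def proj(P):
    q=(np.array(P)-d['xyz'])@Rr; return np.array([K[0,0]*q[0]/-q[2]+K[0,2],-K[1,1]*q[1]/-q[2]+K[1,2]])
for z in(-50,-20,0,30,50): print(z,proj([548.4,-157.3,oz+z]).round(1))
W=cloud(d); h=cv2.cvtColor(d['pixels'],cv2.COLOR_RGB2HSV)
m=cv2.inRange(h,(20,120,50),(36,255,255))>0
q=W[m&(abs(W[...,0]-548)<40)&(abs(W[...,1]+157)<40)&(W[...,2]>oz+30)]; t=q[q[:,2]>np.percentile(q[:,2],98)-4]
print('tab n',len(q),'ztop',np.percentile(q[:,2],98),t.mean(0),cv2.minAreaRect(t[:,:2].astype(np.float32)), 'bottom',np.percentile(q[:,2],2))
# leg points
for dz in range(-45,48,8):
    s=W[(abs(W[...,2]-oz-dz)<4)&(abs(W[...,0]-548)<12)&(abs(W[...,1]+157)<12)]; 
    if len(s): print('leg',dz,len(s),np.median(s,0).round(1))
E
python3 leg.py s2.npz 190
```

```text
-50 [400.2 285.9]
-20 [401.9 271.7]
0 [403.1 261.8]
30 [404.9 246.4]
50 [406.1 235.7]
tab n 657 ztop 553.4743744589302 [ 539.53512345 -155.76862736  553.30800662] ((539.1726684570312, -164.16737365722656), (83.88658905029297, 31.15648078918457), 66.84851837158203) bottom 243.81012284867967
leg -45 10 [ 547.6 -157.6  145.4]
leg -37 19 [ 546.6 -158.4  152.9]
leg -29 18 [ 546.9 -158.8  161.1]
leg -21 33 [ 545.7 -157.   169.4]
leg -13 22 [ 545.5 -158.   176.1]
leg -5 26 [ 547.4 -158.2  184.2]
leg 3 20 [ 546.7 -158.8  192.6]
leg 11 23 [ 546.4 -158.3  201.7]
leg 19 27 [ 545.8 -157.6  209. ]
leg 27 34 [ 546.  -158.2  217.6]
leg 35 43 [ 545.5 -153.3  226.3]
leg 43 25 [ 546.1 -157.7  231.5]
```

```bash
python3 -m handwheel '[[[0,-1.2,0],0],[[8,0,0],0],[[8,0,0],0],[[8,0,0],0],[[8,0,0],0],[[8,0,0],0],[[5,0,0],0],[[5,0,0],0],[[0,0,0],0],[[0,0,0],0]]'; python3 -m handwheel '[[[5,0,0],0],[[5,0,0],0],[[5,0,0],0],[[5,0,0],0],[[5,0,0],0],[[0,0,0],0],[[0,0,0],0],[[0,0,0],0],[[0,0,0],0],[[0,0,0],0]]'; python3 - <<'E'
from h import *
d=cam('scene'); np.savez('s3.npz',**d); plan([547.7,-156,149])
cv2.imwrite('pics/mid.png',cv2.resize(d['pixels'][190:350,330:490,::-1],None,fx=3,fy=3,interpolation=cv2.INTER_CUBIC))
E
```

```text
clock: 14.6
eef_pos: [547.9, -157.2, 174.1]
eef_rot: [-0.392, 1.571, -0.105]
wrist_force: [-0.1, 0.8, -0.4]
finger_gap: 35.3
clock: 15.85
eef_pos: [547.5, -156.8, 148.4]
eef_rot: [2.28, 1.569, 2.567]
wrist_force: [-1.9, 5.4, -0.3]
finger_gap: 35.6
pos [ 547.5 -156.8  148.4] tool x [-0.001  0.001 -1.   ] y [-0.283  0.959  0.001] spin 0.0 j6 -2.2 clk 15.9 F [-1.3  5.1 -0.3] gap 35.9
shift now-axes [-0.6  0.8  0.4] after spin [-0.6  0.8  0.4]
```

View pics/mid.png

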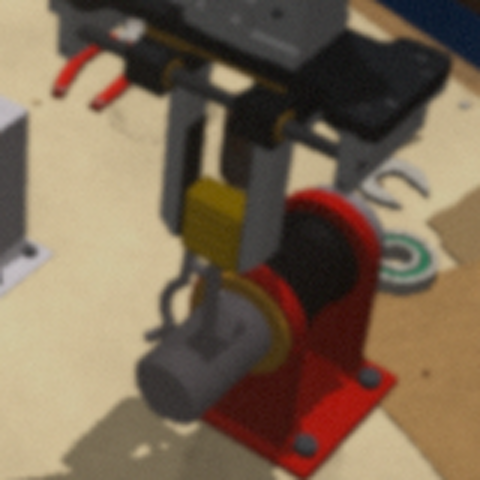

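The leg (210,320) is in the hole, and the bow (165,310) is riding over the shank on the +y side. I continue down.

```bash
python3 -m handwheel '[[[3,0,0],0],[[3,0,0],0],[[3,0,0],0],[[3,0,0],0],[[3,0,0],0],[[3,0,0],0],[[3,0,0],0],[[2,0,0],0],[[0,0,0],0],[[0,0,0],0]]'; python3 - <<'E'
from h import *
d=cam('scene'); np.savez('s4.npz',**d); plan([547.7,-156,124])
E
python3 leg.py s4.npz 92 | grep -v leg
```

```text
clock: 17.15
eef_pos: [547.5, -157.0, 125.4]
eef_rot: [2.331, 1.57, 2.619]
wrist_force: [-1.5, 5.0, -4.3]
finger_gap: 35.7
pos [ 547.6 -156.9  125.4] tool x [-0.001  0.001 -1.   ] y [-0.283  0.959  0.001] spin 0.0 j6 -2.2 clk 17.2 F [-1.1  6.1 -4.9] gap 35.6
shift now-axes [1.4 0.9 0.4] after spin [1.4 0.9 0.4]
-50 [395.2 328.3]
-20 [396.7 316. ]
0 [397.7 307.4]
30 [399.2 294.2]
50 [400.3 285. ]
tab n 538 ztop 275.2170290129031 [ 534.77890513 -149.87840894  333.99383264] ((552.0281372070312, -153.85983276367188), (50.112030029296875, 65.98230743408203), 16.893634796142578) bottom 145.04723070311164
```

```bash
python3 -m handwheel '[[[1,0,0],0],[[1,0,0],0],[[0,0,0],0],[[0,0,0],0],[[0,0,0],0],[[0,0,0],0],[[0,0,0],0],[[0,0,0],0],[[0,0,0],0],[[0,0,0],0]]'; python3 - <<'E'
from h import *
d=cam('scene'); np.savez('s5.npz',**d)
cv2.imwrite('pics/home.png',cv2.resize(d['pixels'][220:340,340:460,::-1],None,fx=4,fy=4,interpolation=cv2.INTER_CUBIC))
E
python3 leg.py s5.npz 90 | grep bottom
```

```text
clock: 18.45
eef_pos: [548.0, -157.1, 124.3]
eef_rot: [-0.344, 1.57, -0.057]
wrist_force: [-1.7, 6.0, 2.5]
finger_gap: 35.5
tab n 536 ztop 450.1769170959009 [ 553.18059969 -148.66530979  452.99831942] ((553.8600463867188, -150.80392456054688), (37.56203842163086, 62.212562561035156), 10.831315040588379) bottom 144.63555072853657
```

View pics/home.png

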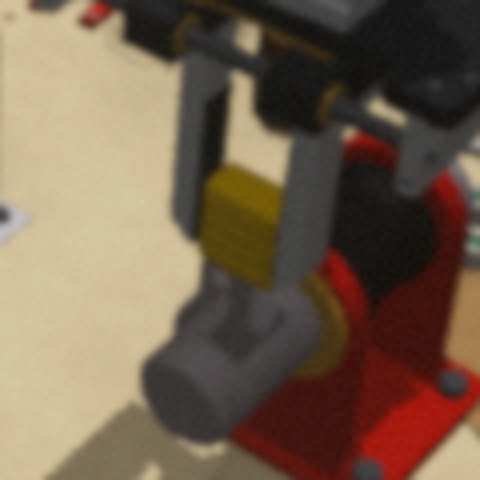

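Vertical force passed from −5 N (drawn in) through zero, which suggests the bow is seated. I release, then rise.

```bash
python3 -m handwheel '[[[0,0,0],0],[[0,0,0],0],[[0,0,0],0],[[0,0,0],0],[[0,0,0],0],[[0,0,0],0],[[0,0,0],0],[[0,0,0],0],[[0,0,0],0],[[0,0,0],0]]' 0; python3 -m handwheel '[[[-8,0,0],0],[[-12,0,0],0],[[-20,0,0],0],[[-20,0,0],0],[[-20,0,0],0],[[-20,0,0],0],[[0,0,0],0],[[0,0,0],0],[[0,0,0],0],[[0,0,0],0]]';  python3 - <<'E'
from h import *
d=cam('scene'); np.savez('s6.npz',**d)
cv2.imwrite('pics/rel.png',cv2.resize(d['pixels'][150:340,270:460,::-1],None,fx=3,fy=3,interpolation=cv2.INTER_CUBIC))
W=cloud(d); h=cv2.cvtColor(d['pixels'],cv2.COLOR_RGB2HSV)
m=cv2.inRange(h,(20,120,50),(36,255,255))>0
q=W[m&(abs(W[...,0]-548)<40)&(abs(W[...,1]+157)<40)&(W[...,2]>125)&(W[...,2]<200)]
zt=np.percentile(q[:,2],95); t=q[q[:,2]>zt-5]; print(zt,t.mean(0),cv2.minAreaRect(t[:,:2].astype(np.float32)),np.percentile(q[:,2],2))
E
```

```text
clock: 19.75
eef_pos: [547.8, -157.2, 123.9]
eef_rot: [2.566, 1.571, 2.853]
wrist_force: [0.4, 0.5, 0.2]
finger_gap: 93.8
clock: 21.0
eef_pos: [547.7, -157.2, 223.5]
eef_rot: [2.498, 1.57, 2.785]
wrist_force: [-0.4, 0.8, -0.4]
finger_gap: 93.9
180.4177378015396 [ 545.53607008 -155.03540437  179.01046026] ((546.2908325195312, -153.84036254882812), (20.19446563720703, 34.356285095214844), 21.7449951171875) 143.84172459272506
```

View pics/rel.png

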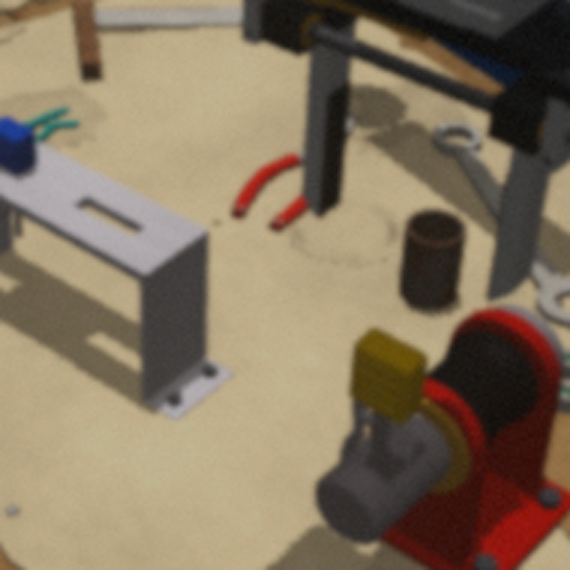

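```bash
python3 -c "
from cell import manip
print(manip.sign_off())"
```

```text
the job is handed in; nothing more can be done
None
```

The yellow clip is on the axle pin, let go, and the job is handed in at about 21 s. The gripper is 100 mm above the clip and touching nothing.

**Seating:** the wrist force along z went to −5 N as the bow drew the clip in, then to about +2.5 N at the final depth.

**After release:**
- The tab top reads z ≈ 179–180 mm, against 180 expected when home.
- The tab stands upright and has shifted about 4 mm sideways, close to the 5 mm expected when the bow closes.
- I did not measure the spring opening itself. That the bow is closed is inferred from the force change, the height and the shift.

**Other clip:** the blue-tab clip is still in the rack.

**What failed or disagreed:**
- The first grasp closed on nothing above the tab, because the reported tool height was about 35 mm lower than the cameras showed. I went by camera depth after that, and the second grasp read 35.7 mm on the 36 mm tab.
- The two cameras also differed by about 3 mm in y, so I used values in between.

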